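# Pin the swing arm of a sloping fit-up jig to the hidden index plate

### The job

Take the red-headed steel pin out of its stand and put its nose into the hole in the foot of the yellow swing arm on the sloping blue jig. Swing the arm with it, feeling for the hidden hole in the index plate underneath, then push the pin through the whole stack until its collar sits down on the arm, and let go. Leave the tape measure, the paint tin and the red welding magnet where they are.

Things in the scene. Friction and masses are not known exactly. Their poses are not given: they have to be found in the camera images.
- stack_pin: Loose steel pin, 119 mm long, about 0.2 kg, upright in its stand. Origin: centre of its lower end (tip); z along the pin to the head. Tapered nose (12 mm across at the tip, full 16 mm from 10 mm up), plain 16 mm shank to 70 mm, collar 36 mm across from 70 to 75 mm, red square head 26 x 26 mm (faces square to x and y) from 75 to 119 mm.
- pin_stand: Fixed grey stand: square block 50 x 50 x 80 mm on a round foot 72 mm across, origin under its middle on the bench, z up. The pin stands in its vertical 18.5 mm bore, collar on the block, and is drawn straight up.
- jig: Fixed blue jig: plate 190 mm wide, 200 mm long, 8 mm thick, sloping 30 degrees, on a column with a round foot 90 mm across. Origin on the bench under the foot's middle; z up, x level, uphill: the plate rises to +x and faces -x and up; its middle is at x = -48 mm, its top there 115 mm above the bench. Arm pivot bolt near its upper edge, white ticks along its lower edge.
- jig_slot (a point): Middle of the slot (26 mm by 74 mm across the slope) in the blue plate, on the plate's top. Under it lies a dark index plate (10 mm thick, its top 9 mm below this face) on the same pivot as the arm, clamped (30 N at its hole would shift it). Its single 18 mm hole is hidden under the arm's foot and is not measured. Below it is free space.
- foot_hole (a point): Centre of the 18 mm through hole in the yellow arm's foot (126 x 50 x 8 mm, 1 mm above the blue plate), on its upper face. z: out of the plate, square to it, 30 degrees from vertical; the pin goes in along -z. x: uphill to the pivot, whose axis is 120 mm away along x. y: across the slope; the hole moves to -y as the joint grows.
- swing_arm (a joint): Arm angle about its pivot (rad; positive = anticlockwise looking down on the plate; limits -0.25, 0.25; 0 = straight downhill). It stays put; 2 N at the hole moves it. It starts at 0.13 to 0.20; the index hole, at the same 120 mm radius, lies at -0.15 to 0.08. A pin tip goes 18 mm below the arm's upper face (to the index plate), and 70 mm, fully home, only over that hole.
- tape_measure: Pocket tape measure, 47 x 96 x 69 mm, origin under its middle: bystander.
- paint_tin: Small paint tin, 78 mm across, 77 mm tall, origin under its middle: bystander.
- welding_magnet: Flat red arrow-shaped welding magnet lying on the bench, 56 x 112 x 17 mm, origin under its middle: bystander.

How it is judged (in metres and radians):
On the way:
1. the pin's nose is in the hole of the swing arm, resting in the stack but not yet through it (z of stack_pin in the frame of foot_hole between -0.045 and -0.004 m and x of stack_pin in the frame of foot_hole between -0.006 and 0.006 m and y of stack_pin in the frame of foot_hole between -0.006 and 0.006 m), for 0.1 s.
At the end, for the whole second after the job is handed in: The pin stands through the arm's hole, square to the plate within 0.12 rad, its tip at least 66 mm below the arm's upper face (collar down on the arm within 4 mm) and within 8 mm of the hole's axis, released and at rest (z of stack_pin in the frame of foot_hole below -0.066 m and x of stack_pin in the frame of foot_hole between -0.008 and 0.008 m and y of stack_pin in the frame of foot_hole between -0.008 and 0.008 m and angle between the z axis of stack_pin and the z axis of foot_hole, either way round below 0.12 rad and linear speed of stack_pin below 0.02 m/s); the robot touches nothing.
It fails at once if the tape measure, the paint tin or the welding magnet is moved more than 30 mm (distance of any of tape_measure, paint_tin, welding_magnet from where it was at the start of the episode above 0.03 m).
It also fails if it takes over 56 s, if anything falls off the work surface, if the arm or the gripper's body presses on something with over 40 N, if the wrist force passes 120 N, or if a joint passes its speed limit or range.

### The arm

A 6-joint arm with a two-finger parallel gripper is mounted at the origin on the work surface; the furniture and walls round the work are solid. World frame = base frame: x ahead of the robot, y to its left, z up, the work surface at z = 0. Lengths are in mm, angles in rad, forces in N, time in s.
With the tool pointing down it reaches from about 350 to 775 mm from the base axis. Payload 7.3 kg.
Tool frame: the origin (TCP) lies at the very end of the fingers, on their centre line; the grasp point (between the pads) lies grip_point_offset behind it (grip_point_offset is the distance from the TCP to the grasp point, in mm); x points along the fingers, z is the direction in which the jaws open and shut, and the axes are right-handed (so a half turn about x gives the same grasp; the last joint's range is limited). The gripper opens to 92 mm and grips with 3 to 60 N. Pads are 19 mm wide; open, the fingers measure 130 mm over their backs; the gripper's body (75 mm by 190 mm) begins 47 mm behind the grasp point.
Start: joints at [1.18, 0.342, 1.524, -0, 1.275, -0.146], TCP at [127.224, 509.371, 226.741] pointing down, gripper open.
Joint ranges: [-2.53, 2.53], [-0.77, 2.02], [0.04, 2.7], [-1, 4.14], [0.28, 2.66], [-3.11, 3.11]. Speed limits (rad/s): [2.57, 2.57, 3.14, 3.14, 3.14, 3.14].

### API

Orientations are given as [roll, pitch, yaw] about the fixed x, y, z axes, in that order (R = Rz(yaw) Ry(pitch) Rx(roll)).
In Python, from plant import * gives the robot as it stands.
- The arm moves only by the tool send_rows, never from a script. Its argument "series" is text: rows parted by semicolons, each of 5 numbers parted by spaces: the gripper's target within -1 to 1 (fully open at 1, half-way at 0, shut at -1), then the shift along the tool's x, y, z in units of 30 mm (1.0 is 30 mm), then the turn about the tool's x in units of 5 degrees (1.0 is 5 degrees). A call has 1 to 8 rows; each row is the pose to reach, as a shift and turn from the pose commanded when the call began, along the tool's axes at that moment; what a row does not reach only later rows make up. A row lasts 1/8 s, in which the tool goes at most 62.5 mm and 10.7 degrees, less where a joint would pass 70% of its speed; a pose out of reach is approached as far as the arm can. A call with a gripper value outside its range is refused whole. The fingers move at their own pace and stop on an object; the grip force is fixed at half the most. Time passes only in rows, so rows that repeat a pose let the fingers close. It gives the time, the measured TCP pose, the force and the opening at its end, in the units of the state.
- get_obs(): the state, without advancing time (a new reading comes with each control period).
- capture(name): name is "scene" or "top" or "wrist"; returns a dict with "pixels" (420x560x3 uint8, red, green, blue), "mtx" (3x3 intrinsics, pixels), "R" (3x3) and "t" (3): a world point X has camera coordinates R X + t. Camera axes: x right, y down, z forward; pixel columns grow to the right and rows downward; lengths in mm; the calibration is good to about 2 mm. A picture is of the moment at which its call begins. There is no depth.
- close_job(): hands the job in, once; it reports no verdict.
Trained networks look in a picture, given as the dict that the camera call returned (one of the last four; its "shot" number tells which), for a name from the list of things; names that differ only in an ending like _2 or _b are one class to them, and where a whole thing is asked for, a point or a joint stands for the part that bears it (a point fixed in the world has none). Each returns a list of dicts, best first, with "score" (0 to 1); they miss things now and then, are a little off and sometimes report something else, mostly with a low value. They report only what shows in the picture. A call takes as long as a camera call.
- cut_out(picture, thing): "pixels" (420x560 bool, what is visible of it).
- place_of(picture, thing): "point" ([x, y, z] in mm, in world coordinates, good to about 4 mm: a listed point, or the origin of a listed thing).
The state is a dict: "time": time; "joint_positions": joint angles; "dq": joint speeds; "tau": joint torques, N m; "tool_pos": TCP position; "tcp_rot": TCP orientation; "contact_force": force on the tool from outside, world axes, zero at the start; "moment": the same for the moment, N m; "grip_width": finger opening in mm.
Only numpy, scipy, OpenCV 4.12 (cv2) and the standard library are available. Lean on these libraries where they do the work, as an engineer would, in place of code of your own. Each camera call takes 0.05 s, during which the arm holds its last target.

## Working session

There is one attempt and no reset: what is moved stays moved. The work goes in short steps, Python scripts to look and compute and a tool call to move; the robot and the scene stay as the last step left them, time stands still between calls to the robot, and variables do not carry over. Pictures are saved under pics/ and viewed, and the job is handed in when it is done.

Besides the shell and the picture viewer there is one more tool, called after "Call:" by a JSON object that holds its "fn" and its "kwargs", one argument or row to a line. send_rows: Moves the arm, as the interface text tells. Its arguments: {"type":"object","properties":{"series":{"type":"string"}},"required":["series"]}

```bash
ls; mkdir -p pics; python3 - <<'E'
from plant import *
import cv2,numpy as np
o=get_obs();print(o)
for n in ["scene","top","wrist"]:
    p=capture(n);cv2.imwrite(f"pics/{n}0.png",p["pixels"][:,:,::-1]);print(n,p["mtx"].tolist(),p["R"].tolist(),p["t"].tolist())
    for t in ["stack_pin","pin_stand","jig","jig_slot","foot_hole","tape_measure","paint_tin","welding_magnet"]:
        r=place_of(p,t);print(t,[(np.round(x["point"],1).tolist(),round(x["score"],2)) for x in r[:2]])
E
```

```text
pics
{'time': 0.0, 'joint_positions': array([ 1.17996138e+00,  3.42690701e-01,  1.52502956e+00, -2.86014309e-05,
        1.27540287e+00, -1.46013585e-01]), 'dq': array([-0.00191738, -0.00226034,  0.00143865,  0.00038728,  0.00045231,
       -0.0003685 ]), 'tau': array([ 2.53778446e-03, -4.31245172e+01, -2.44224000e+01,  7.18813855e-02,
        5.58131863e-02, -9.41872986e-05]), 'tool_pos': array([127.08470449, 508.95747634, 226.05721141]), 'tcp_rot': array([ 3.01344735,  1.56926561, -1.94375464]), 'contact_force': array([ 0.63647416, -0.03714494,  0.71133628]), 'moment': array([0.01682947, 0.02443973, 0.00732954]), 'grip_width': 91.78788680570358}
scene [[536.6530089294166, 0.0, 290.96690269856254], [0.0, 536.6530089294166, 200.93172132834343], [0.0, 0.0, 1.0]] [[0.5594009545658734, -0.8288579123497333, -0.008070512129450445], [-0.4042609732797578, -0.2643122074865898, -0.8756209924713253], [0.723632252952902, 0.4930858121146946, -0.4829314075285428]] [-260.7001323818393, 272.4237270762856, 1125.5312002697272]
stack_pin []
pin_stand [([367.3, -322.3, 6.6], 0.84)]
jig [([519.3, 355.7,
[... 820 characters left out ...]
ole [([443.9, 302.7, 104.7], 0.86)]
tape_measure [([467.0, -428.7, 3.2], 0.59)]
paint_tin [([538.0, 53.2, 1.3], 0.57), ([368.5, 248.6, -2.2], 0.38)]
welding_magnet [([368.9, 251.7, -1.2], 0.62)]
wrist [[293.7416328661019, 0.0, 279.28723364659305], [0.0, 293.7416328661019, 209.6881305033849], [0.0, 0.0, 1.0]] [[0.24274837101335506, 0.9700892025547581, -0.00040921514869156025], [0.9222544454697571, -0.23064766529459169, 0.3102392501045384], [0.3008653622164486, -0.07568747307731585, -0.9506584245866322]] [-525.2522150246692, -38.353901753015414, 391.9658202012652]
stack_pin []
pin_stand []
jig []
jig_slot []
foot_hole []
tape_measure []
paint_tin []
welding_magnet [([369.7, 246.1, 0.8], 0.75)]
```

View pics/scene0.png

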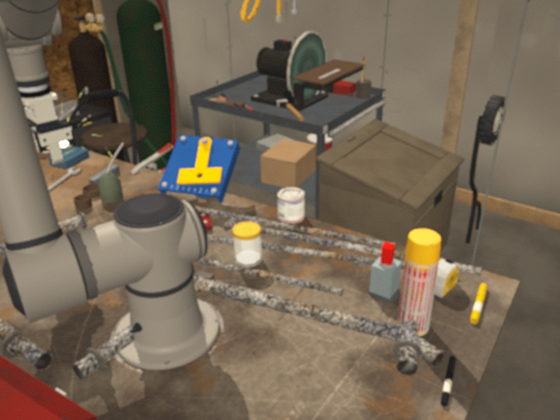

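View pics/top0.png

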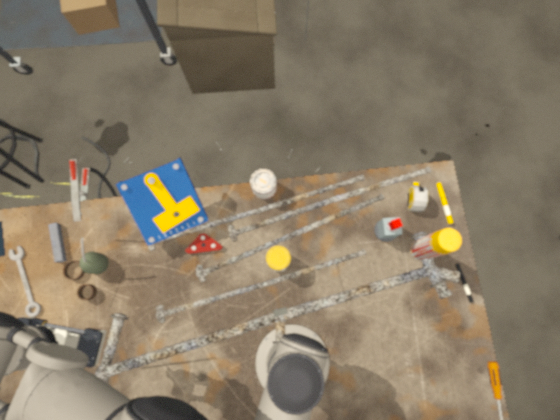

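View pics/wrist0.png

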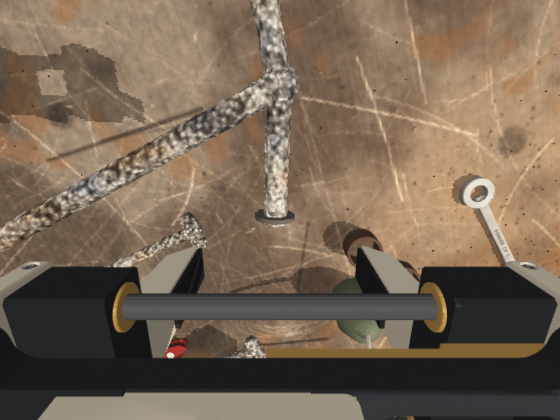

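```bash
cat > h.py <<'E'
from plant import *
import cv2,numpy as np
from scipy.spatial.transform import Rotation as Ro
def TR(o): return Ro.from_euler('xyz',o['tcp_rot']).as_matrix()
def units(o,target): return TR(o).T@(np.array(target)-o['tool_pos'])/30
def shot(n,f):
    p=capture(n);cv2.imwrite(f"pics/{f}.png",p["pixels"][:,:,::-1]);return p
def proj(p,X):
    X=np.atleast_2d(X);c=X@p['R'].T+p['t'];u=c@p['mtx'].T;return u[:,:2]/u[:,2:]
def ray(p,uv):
    d=p['R'].T@np.linalg.solve(p['mtx'],np.array([uv[0],uv[1],1.]));c=-p['R'].T@p['t'];return c,d
def atz(p,uv,z):
    c,d=ray(p,uv);return c+d*(z-c[2])/d[2]
def tri(obs):
    A=np.zeros((3,3));b=np.zeros(3)
    for p,uv in obs:
        c,d=ray(p,uv);d/=np.linalg.norm(d);M=np.eye(3)-np.outer(d,d);A+=M;b+=M@c
    return np.linalg.solve(A,b)
E
python3 - <<'E'
from h import *
print(grip_point_offset)
o=get_obs();print(TR(o).round(3))
for w in [(200,500,350),(450,330,350),(480,-100,350)]: print(w,units(o,w).round(2))
a=capture("top");b=capture("scene")
for nm,z in [("stack_pin",None),("foot_hole",None),("jig",None)]:
  for n,p in (("top",a),("scene",b)):
    r=cut_out(p,nm)
    for x in r[:1]:
        m=x["pixels"];ys,xs=np.nonzero(m);print(nm,n,x["score"],m.sum(),xs.mean(),ys.mean(),xs.min(),xs.max(),ys.min(),ys.max())
cv2.imwrite("pics/topj.png",cv2.resize(a["pixels"][140:260,100:230,::-1],None,fx=6,fy=5,interpolation=cv2.INTER_CUBIC)[:600,:800])
cv2.imwrite("pics/tops.png",cv2.resize(a["pixels"][160:280,350:480,::-1],None,fx=6,fy=5,interpolation=cv2.INTER_CUBIC)[:600,:800])
E
```

```text
18.8
[[ 0.    -0.97   0.242]
 [ 0.     0.242  0.97 ]
 [-1.    -0.     0.   ]]
(200, 500, 350) [-4.11 -2.43  0.28]
(450, 330, 350) [ -4.11 -11.89  -3.19]
(480, -100, 350) [ -4.11 -16.33 -16.86]
stack_pin top 0.58 153 394.562091503268 224.18300653594773 387 402 218 230
stack_pin scene 0.8 340 386.5705882352941 254.86470588235295 378 394 242 267
foot_hole top 0.59 1297 170.07324595219737 204.7579028527371 145 199 173 232
foot_hole scene 0.59 962 200.014553014553 168.3066528066528 177 220 137 183
jig top 0.81 4631 163.1187648456057 201.21226516950983 118 207 159 244
jig scene 0.58 3940 199.69543147208122 165.78045685279187 158 239 134 201
```

View pics/topj.png

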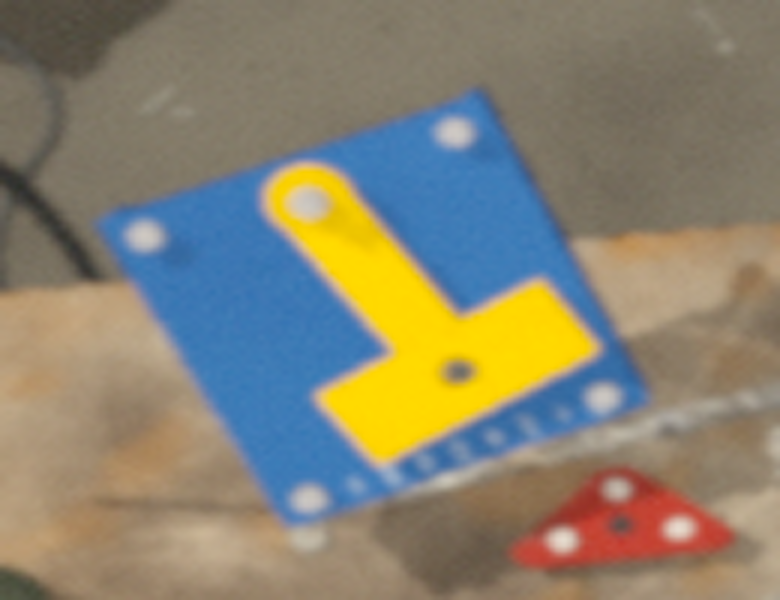

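View pics/tops.png

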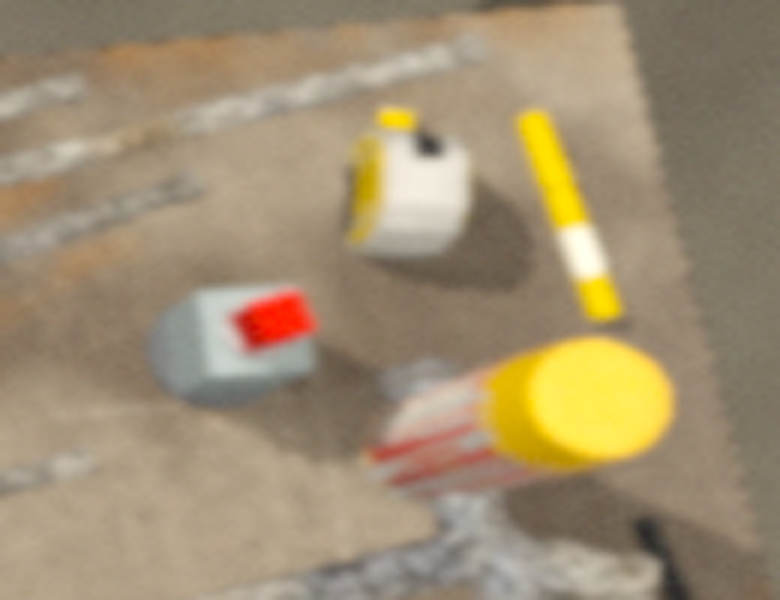

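```bash
python3 - <<'E'
from h import *
a=capture("top");b=capture("scene")
print("head tri",tri([(a,(394.6,224.2)),(b,(387,254))]))
print("head top z129",atz(a,(394.6,223.5),118))
print("can base",atz(a,(419,248),0),atz(b,(415,327),0))
print("can top tri",tri([(a,(449,240)),(b,(423,238))]))
print("hole", tri([(a,(176.3,214))]) if 0 else atz(a,(176.3,214),104))
# plate corners top view
c=[(100+x/6,140+y/5) for x,y in [(100,218),(480,90),(648,402),(290,525)]]
for q,z in zip(c,[165,165,65,65]): print(atz(a,q,z).round(1))
piv=atz(a,(100+308/6,140+203/5),165);print("piv",piv)
print(proj(b,[[442,305,104]]))
E
```

```text
head tri [ 366.97710265 -320.5092393   104.11598412]
head top z129 [ 365.32821373 -314.62049672  118.        ]
can base [ 302.85563283 -414.84707854    0.        ] [ 297.69141083 -428.6031806     0.        ]
can top tri [ 297.42099966 -419.06249153  218.46149718]
hole [440.39684474 306.02383161 104.        ]
[524.8 454.5 165. ]
[587.3 277.6 165. ]
[423.1 222.2  65. ]
[362.  399.4  65. ]
piv [526.53779007 358.28035377 165.        ]
[[198.22767828 173.8691094 ]]
```

```bash
python3 - <<'E'
from h import *
o=get_obs();p=capture("wrist")
print("cam in tool",TR(o).T@(-p['R'].T@p['t']-o['tool_pos']), proj(p,[o['tool_pos'],o['tool_pos']+[0,0,-200]]))
for w in [(250,470,350),(460,250,370),(500,-50,370),(380,-310,320)]: print(w,units(o,w).round(2))
E
```

```text
cam in tool [-157.56510947   84.91316906    0.44293129] [[278.73445728 262.78280818]
 [279.09027768 185.45980343]]
(250, 470, 350) [-4.11 -4.29 -0.28]
(460, 250, 370) [ -4.78 -12.86  -5.7 ]
(500, -50, 370) [ -4.78 -16.57 -15.08]
(380, -310, 320) [ -3.11 -14.79 -24.46]
```

Call:
{"fn": "send_rows", "kwargs": {
  "series": "1 -3 -2 0 0; 1 -4 -4 -0.3 -1; 1 -4.3 -6.2 -1.3 -2; 1 -4.5 -8.2 -2.3 -3; 1 -4.7 -10.2 -3.6 -4; 1 -4.8 -12 -5 -5; 1 -4.8 -13.3 -6.6 -6; 1 -4.8 -14.2 -8.4 -6.8"
}}

```text
time: 2.9
tool_pos: [455.0, 217.4, 369.0]
tcp_rot: [-1.369, 1.571, 0.553]
contact_force: [0.8, 0.4, 0.2]
grip_width: 91.6
```

```bash
python3 - <<'E'
from h import *
o=get_obs();print(o['time'],o['tool_pos'],o['joint_positions'],TR(o).round(2).tolist())
for w in [(490,100,370),(500,-50,370),(380,-310,320)]: print(w,units(o,w).round(2))
E
```

```text
2.9 [454.96827342 217.41749703 369.00696275] [ 2.93648632e-01  2.33149540e-01  1.28986554e+00  6.84335577e-05
  1.61831969e+00 -1.62824616e+00] [[0.0, -0.94, -0.34], [0.0, -0.34, 0.94], [-1.0, -0.0, 0.0]]
(490, 100, 370) [-0.03  0.25 -4.08]
(500, -50, 370) [-0.03  1.66 -8.89]
(380, -310, 320) [  1.63   8.39 -15.65]
```

Call:
{"fn": "send_rows", "kwargs": {
  "series": "1 0 0 -2 0; 1 0 0.2 -4 0; 1 0 0.9 -6 0; 1 0 1.7 -8 0; 1 0.2 3 -9.5 0; 1 0.5 4.3 -11.2 0; 1 1 6 -13 0; 1 1.6 8.3 -15.2 0"
}}

```text
time: 3.9
tool_pos: [396.2, -251.4, 330.2]
tcp_rot: [-2.277, 1.57, -0.358]
contact_force: [1.7, -1.0, -0.0]
grip_width: 91.9
```

Call:
{"fn": "send_rows", "kwargs": {
  "series": "1 0 0 0 0; 1 0 0 0 0; 1 0 0 0 0"
}}

```text
time: 4.28
tool_pos: [398.0, -248.5, 331.0]
tcp_rot: [-2.121, 1.57, -0.199]
contact_force: [-0.4, 0.2, -0.0]
grip_width: 91.5
```

```bash
python3 - <<'E'
from h import *
o=get_obs();print(o['time'],o['tool_pos'],o['joint_positions'],TR(o).round(3).tolist())
p=shot("wrist","w1")
for t in ["stack_pin","pin_stand"]:
    print(t,[(x["point"],x["score"]) for x in place_of(p,t)])
    for x in cut_out(p,t)[:1]:
        m=x["pixels"].astype(np.uint8);c=max(cv2.findContours(m,0,2)[0],key=cv2.contourArea);print(cv2.minAreaRect(c),m.sum())
E
```

```text
4.275 [ 397.96960374 -248.54372481  330.9753391 ] [-7.22118222e-01  1.73073527e-01  1.46651041e+00  4.38684930e-04
  1.50124979e+00 -2.64370777e+00] [[0.001, -0.939, -0.344], [-0.0, -0.344, 0.939], [-1.0, -0.001, -0.0]]
stack_pin [([363.7, -324.7, 12.6], 0.83), ([370.1, 250.1, -3.0], 0.67)]
((236.5, 138.0), (28.0, 29.0), 90.0) 711
pin_stand [([364.6, -324.0, -2.0], 0.57)]
((242.99542236328125, 133.8486328125), (46.83770751953125, 47.2208366394043), 16.699243545532227) 1263
```

View pics/w1.png

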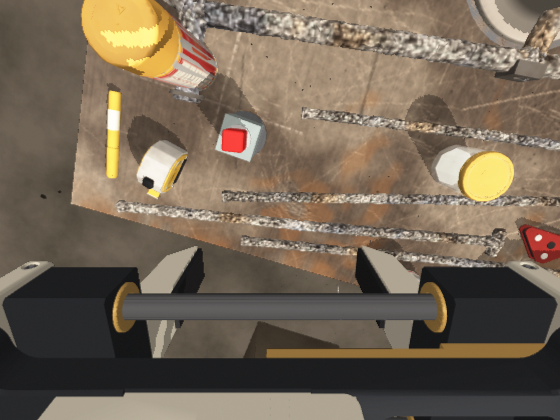

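```bash
python3 - <<'E'
from h import *
p=capture("wrist")
im=p["pixels"].astype(int)
m=((im[:,:,0]>170)&(im[:,:,1]<70)&(im[:,:,2]<70)).astype(np.uint8);m[:, :200]=0;m[:,270:]=0
ys,xs=np.nonzero(m);print(xs.min(),xs.max(),ys.min(),ys.max(),m.sum())
cv2.imwrite("pics/w1c.png",cv2.resize(p["pixels"][100:175,200:300,::-1],None,fx=8,fy=8,interpolation=cv2.INTER_CUBIC))
E
```

```text
200 246 63 152 466
```

View pics/w1c.png

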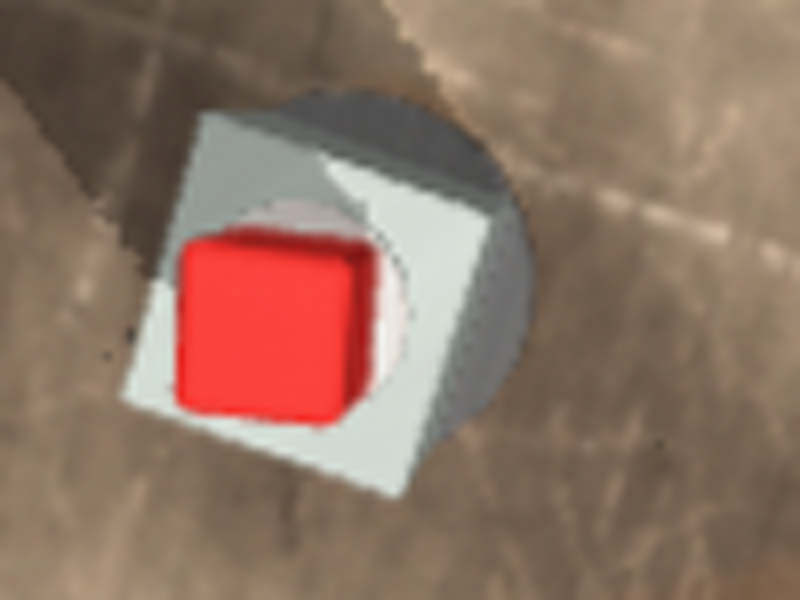

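```bash
python3 - <<'E'
from h import *
p=capture("wrist");a=capture("top");b=capture("scene")
o=get_obs()
c=[(200+x/8-.5,100+y/8-.5) for x,y in [(181,238),(356,243),(338,426),(174,410)]]
W=np.array([atz(p,q,129) for q in c]);print(W.round(1), W.mean(0))
for i in range(4):
    d=W[(i+1)%4]-W[i];print(np.linalg.norm(d),np.degrees(np.arctan2(d[1],d[0])))
# block corners z=80
c=[(200+x/8-.5,100+y/8-.5) for x,y in [(202,112),(492,215),(402,497),(122,400)]]
B=np.array([atz(p,q,80) for q in c]);print(B.mean(0))
h=W.mean(0)
for z in (129,107): print(proj(a,[[h[0],h[1],z]]),proj(b,[[h[0],h[1],z]]))
print(units(o,(h[0],h[1],200)), units(o,(h[0],h[1],92)))
E
```

```text
[[ 357.3 -335.3  129. ]
 [ 349.1 -310.8  129. ]
 [ 375.5 -305.2  129. ]
 [ 381.7 -329.1  129. ]] [ 365.88209381 -320.11076766  129.        ]
25.81813835661751 108.44427343537969
26.9985867944384 12.108366873749032
24.774381793688597 -75.50392572941585
25.197851909215615 -165.82752491947537
[ 366.6009623  -320.21015327   80.        ]
[[397.59483286 222.45367358]] [[386.47843779 245.03506211]]
[[395.42535538 223.87643977]] [[385.69973356 253.39337639]]
[ 4.35209086  1.78949675 -1.853012  ] [ 7.95209085  1.78979404 -1.85302069]
```

Call:
{"fn": "send_rows", "kwargs": {
  "series": "1 0 1.8 -1.8 1; 1 2 1.8 -1.85 1; 1 4 1.8 -1.85 1; 1 4.3 1.8 -1.85 1; 1 4.3 1.8 -1.85 1"
}}

```text
time: 5.35
tool_pos: [366.0, -320.8, 202.8]
tcp_rot: [-2.653, 1.57, -0.821]
contact_force: [0.3, -0.6, 0.4]
grip_width: 91.6
```

```bash
python3 - <<'E'
from h import *
p=shot("wrist","w2");o=get_obs();print(o['tool_pos'],TR(o).round(3).tolist())
print(units(o,(366.2,-320.2,92)))
print(proj(p,[[366.2,-320.2,129]]))
E
```

```text
[ 366.46633403 -321.20224618  203.68032486] [[0.002, -0.966, -0.259], [-0.003, -0.259, 0.966], [-1.0, -0.002, -0.003]]
[3.72254651 0.00557455 0.04625033]
[[279.51134904 220.4739257 ]]
```

View pics/w2.png

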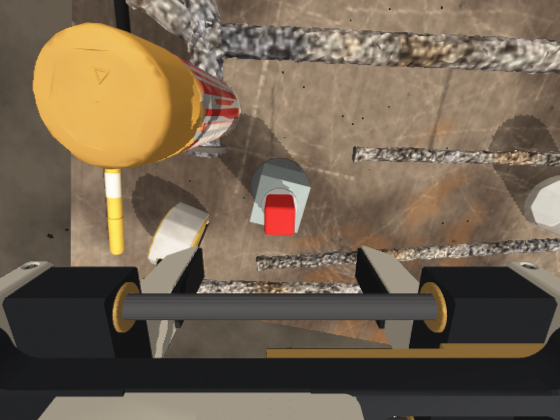

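Call:
{"fn": "send_rows", "kwargs": {
  "series": "1 1.5 0 0.03 0; 1 3 0 0.03 0; 1 3.65 0 0.03 0; 1 3.7 0 0.03 0; 1 3.7 0 0.03 0"
}}

```text
time: 6.02
tool_pos: [366.4, -320.6, 92.5]
tcp_rot: [-2.694, 1.567, -0.861]
contact_force: [-0.3, 0.1, 0.3]
grip_width: 91.7
```

Call:
{"fn": "send_rows", "kwargs": {
  "series": "-1 0 0 0 0; -1 0 0 0 0; -1 0 0 0 0; -1 0 0 0 0; -1 0 0 0 0"
}}

```text
time: 6.65
tool_pos: [365.2, -319.4, 90.5]
tcp_rot: [-0.125, 1.571, 1.707]
contact_force: [-0.1, -0.4, -0.6]
grip_width: 46.2
```

Call:
{"fn": "send_rows", "kwargs": {
  "series": "-1 0 0 0 0; -1 0 0 0 0; -1 0 0 0 0; -1 0 0 0 0; -1 0 0 0 0"
}}

```text
time: 7.28
tool_pos: [365.3, -319.6, 90.6]
tcp_rot: [-2.606, 1.57, -0.774]
contact_force: [1.2, -2.6, -0.9]
grip_width: 26.1
```

Call:
{"fn": "send_rows", "kwargs": {
  "series": "-1 -1 0 0 0; -1 -2.5 0 0 0; -1 -4.5 0 0 0; -1 -6.5 0 0 0; -1 -8 0 0 0; -1 -8 0 0 0; -1 -8 0 0 0"
}}

```text
time: 8.15
tool_pos: [364.6, -318.7, 328.8]
tcp_rot: [0.397, 1.567, 2.229]
contact_force: [-0.3, -0.3, -3.9]
grip_width: 25.8
```

```bash
python3 - <<'E'
from h import *
p=shot("wrist","w3");o=get_obs();print(o['tool_pos'],o['grip_width'],o['contact_force'],TR(o).round(3).tolist())
for w in [(480,-60,330),(470,150,330),(430,290,330)]: print(w,units(o,w).round(2))
E
```

```text
[ 364.52031079 -318.61142401  328.36316328] 25.971717762110153 [ 0.20623499 -0.59111827 -4.01919933] [[-0.003, -0.966, -0.258], [0.004, -0.258, 0.966], [-1.0, 0.002, 0.004]]
(480, -60, 330) [-0.03 -5.95  7.33]
(470, 150, 330) [-1.000e-02 -7.430e+00  1.418e+01]
(430, 290, 330) [ 1.000e-02 -7.350e+00  1.903e+01]
```

View pics/w3.png

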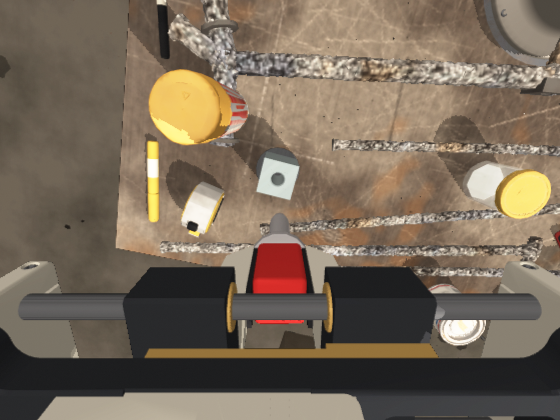

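Call:
{"fn": "send_rows", "kwargs": {
  "series": "-1 0 -1.5 1.2 0; -1 0 -3 2.7 0; -1 0 -4.5 4.3 0; -1 0 -5.6 6.2 0; -1 0 -6.4 8.2 0; -1 0 -7 10.2 0; -1 0 -7.5 12.2 0; -1 0 -8 14.2 -0.5"
}}

```text
time: 9.2
tool_pos: [486.1, 147.5, 328.4]
tcp_rot: [1.407, 1.567, -3.0]
contact_force: [1.2, -0.6, -1.8]
grip_width: 26.5
```

```bash
python3 - <<'E'
from h import *
o=get_obs();print(o['tool_pos'],o['joint_positions'],TR(o).round(3).tolist())
for w in [(465,313,300)]: print(w,units(o,w).round(2))
E
```

```text
[486.10363282 147.51212466 328.40556248] [ 1.43652816e-01  2.53350805e-01  1.37021455e+00  7.76807251e-06
  1.52206178e+00 -1.73297268e+00] [[-0.004, -0.954, -0.301], [-0.001, -0.301, 0.954], [-1.0, 0.004, 0.001]]
(465, 313, 300) [ 0.95 -0.99  5.47]
```

Call:
{"fn": "send_rows", "kwargs": {
  "series": "-1 0.2 -0.3 2 -0.35; -1 0.6 -0.7 4 -0.35; -1 0.9 -0.9 5.4 -0.35; -1 0.9 -0.95 5.4 -0.35; -1 0.9 -0.95 5.4 -0.35"
}}

```text
time: 9.82
tool_pos: [465.3, 308.2, 302.0]
tcp_rot: [1.817, 1.568, -2.559]
contact_force: [-0.4, -0.2, -3.0]
grip_width: 26.0
```

```bash
python3 - <<'E'
from h import *
p=shot("wrist","w4");o=get_obs();print(o['tool_pos'],TR(o).round(3).tolist())
for t in ["foot_hole","jig_slot","jig","stack_pin"]:
    print(t,[(np.round(x["point"],1).tolist(),x["score"]) for x in place_of(p,t)[:2]])
E
```

```text
[465.60766093 307.77428938 302.61646247] [[-0.002, -0.944, -0.329], [-0.001, -0.329, 0.944], [-1.0, 0.002, -0.001]]
foot_hole [([441.7, 306.3, 100.6], 0.86)]
jig_slot [([439.9, 326.2, 95.3], 0.67)]
jig [([520.1, 354.8, -1.7], 0.66)]
stack_pin [([465.0, 305.9, 222.4], 0.96)]
```

View pics/w4.png

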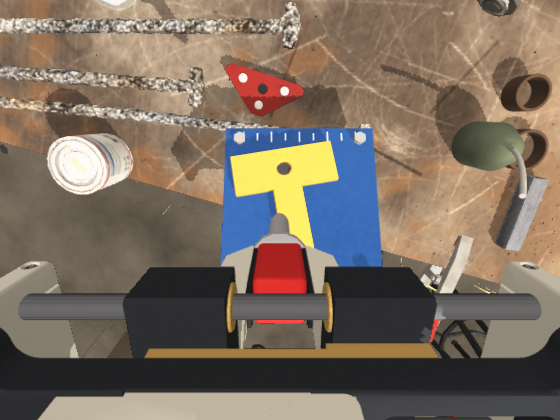

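```bash
cat > fit.py <<'E'
from h import *
from scipy.optimize import least_squares
o=get_obs()
w=capture("wrist");a=capture("top");b=capture("scene")
cv2.imwrite("pics/w4c.png",cv2.resize(w["pixels"][115:245,215:390,::-1],None,fx=4.5,fy=4.5,interpolation=cv2.INTER_CUBIC))
cv2.imwrite("pics/s4c.png",cv2.resize(b["pixels"][125:210,150:250,::-1],None,fx=7,fy=7,interpolation=cv2.INTER_CUBIC))
E
python3 fit.py
```

```text
(no output)
```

View pics/w4c.png

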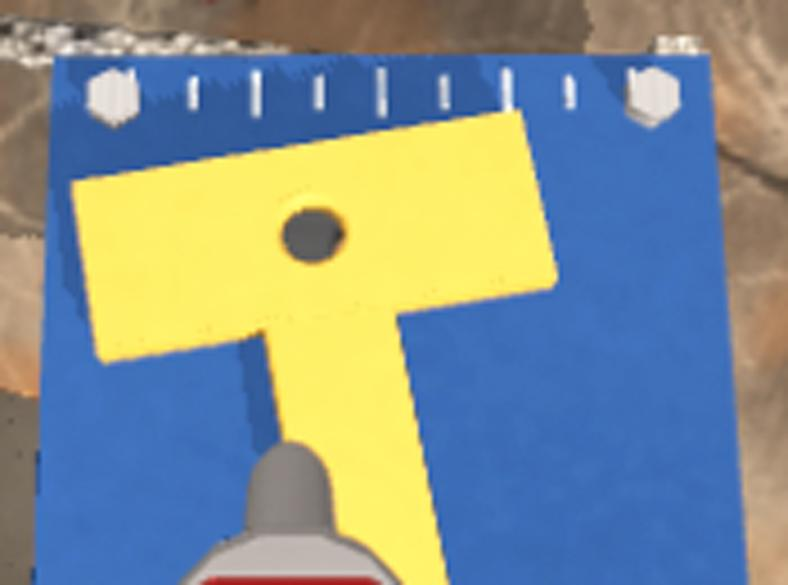

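View pics/s4c.png

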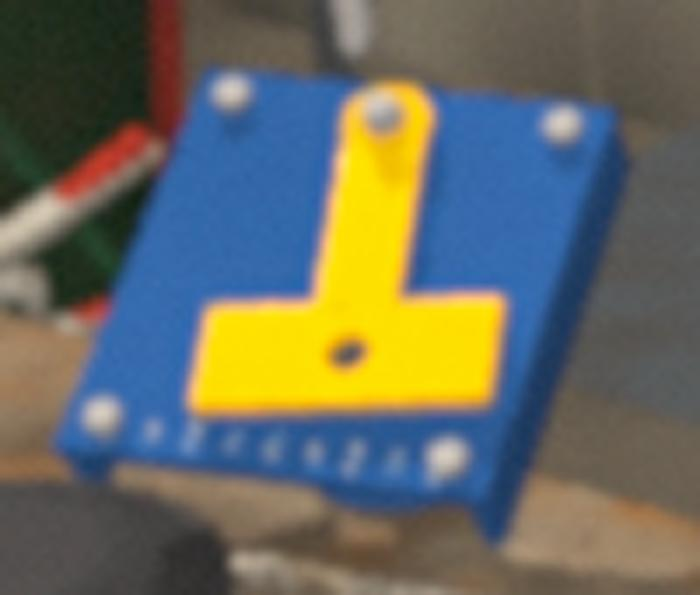

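```bash
cat >> fit.py <<'E'
def model(q):
    ox,oy,psi,up,th=q
    Rz=Ro.from_euler('z',psi).as_matrix();Ry=Ro.from_euler('y',-np.pi/6).as_matrix()
    M=Rz@Ry  # plate axes: x uphill,y across,z normal
    C=np.array([ox,oy,0])+Rz@np.array([-48,0,115])
    plate=lambda u,v,h=0: C+M@np.array([u,v,h])
    piv=plate(up,0,9)
    # hole: downhill rotated by th about normal
    Mt=M@Ro.from_euler('z',th).as_matrix()
    foot=lambda x,y: piv+Mt@np.array([x-120,y,0])
    return plate,foot,M,Mt
cw=lambda x,y:(215+x/4.5-.4,115+y/4.5-.4)
ct=lambda x,y:(100+x/6-.4,140+y/5-.4)
cs=lambda x,y:(150+x/7-.4,125+y/7-.4)
def pred(q):
    pl,ft,M,Mt=model(q);L=[]
    def add(cam,X,uv,wt): L.append((proj(cam,X)[0]-np.array(uv))*wt)
    for (x,y),uv in zip([(0,0),(-25,-63),(-25,63),(25,63),(25,-63)],[(314,235),(73,183),(520,110),(556,286),(103,362)]): add(w,ft(x,y),cw(*uv),1)
    for (u,v),uv in zip([(-100,-95),(-100,95)],[(55,57),(712,57)]): add(w,pl(u,v),cw(*uv),1)
    for (u,v),uv in zip([(100,95),(100,-95),(-100,-95),(-100,95)],[(100,218),(480,90),(648,402),(290,525)]): add(a,pl(u,v),ct(*uv),1)
    add(a,ft(0,0),ct(458,370),1)
    for (u,v),uv in zip([(100,95),(100,-95),(-100,-95),(-100,95)],[(203,68),(617,105),(487,500),(60,445)]): add(b,pl(u,v),cs(*uv),.7)
    add(b,ft(0,0),cs(348,352),.7)
    return np.concatenate(L)
s=least_squares(pred,[519,356,.33,80,.16],loss='soft_l1')
print(s.x.round(3),np.abs(pred(s.x)).round(1).reshape(-1,2).tolist())
pl,ft,M,Mt=model(s.x);print("hole",ft(0,0),"piv",ft(120,0)); print(M.round(4).tolist())
np.savez("jig.npz",q=s.x)
T=o['tool_pos'];print("pin axis tip est",T-[0,0,80.6])
E
python3 fit.py
```

```text
[5.20427e+02 3.55225e+02 3.33000e-01 7.52550e+01 1.69000e-01] [[0.1, 0.1], [0.0, 0.6], [0.2, 1.1], [0.4, 0.5], [1.2, 0.7], [0.3, 0.2], [0.2, 0.4], [0.7, 0.1], [0.2, 0.2], [0.6, 0.0], [0.1, 0.4], [0.3, 0.0], [0.3, 0.1], [1.0, 0.1], [1.3, 0.2], [1.6, 0.0], [1.0, 0.2]]
hole [442.18194256 306.81391312 101.27603403] piv [532.40335966 359.36739379 160.42185016]
[[0.8185, -0.3269, -0.4725], [0.2831, 0.9451, -0.1634], [0.5, 0.0, 0.866]]
pin axis tip est [465.84148604 308.14974641 223.21859447]
```

```bash
cat > plan.py <<'E'
from h import *
from fit import model
E
cat > geo.py <<'E'
from h import *
q=np.load("jig.npz")['q'];ox,oy,psi,up,th0=q
Rz=Ro.from_euler('z',psi).as_matrix();M=Rz@Ro.from_euler('y',-np.pi/6).as_matrix()
C=np.array([ox,oy,0])+Rz@np.array([-48,0,115]);PIV=C+M@np.array([up,0,9])
n=M[:,2];ex=M[:,0];ey=M[:,1]
L=99.4;G=18.8
def Mt(th): return M@Ro.from_euler('z',th).as_matrix()
def hole(th): return PIV-120*Mt(th)[:,0]
# TCP for tip at hole-frame (jig axes) offset (x,y,-d), pin leaning phi deg from vertical
def tcp(th,x,y,d,phi,L=L):
    tip=hole(th)+x*ex+y*ey-d*n
    dr=Rz@np.array([-np.sin(np.radians(phi)),0,np.cos(np.radians(phi))])
    return tip+L*dr-np.array([0,0,G])
E
python3 - <<'E'
from geo import *
o=get_obs();print(o['tool_pos'])
W=[tcp(th0,-2.5,0,-15,0),tcp(th0,-2.5,0,-15,0)*0+tcp(th0,-2.5,0,4.5,0)+[0,0,8],tcp(th0,-2.5,0,4.5,0)]
for t in W: print(t.round(1),units(o,t).round(3))
E
```

```text
[465.6842875  308.51003536 303.71975697]
[433.  303.7 193.6] [3.67  1.082 0.205]
[442.3 306.8 184.7] [3.966 0.757 0.204]
[442.3 306.8 176.7] [4.233 0.757 0.204]
```

Call:
{"fn": "send_rows", "kwargs": {
  "series": "-1 0.5 0.75 0.2 0; -1 2.3 0.75 0.2 0; -1 3.4 0.75 0.2 0; -1 3.4 0.75 0.2 0; -1 3.4 0.75 0.2 0"
}}

```text
time: 11.0
tool_pos: [443.3, 307.4, 203.2]
tcp_rot: [-1.419, 1.568, 0.487]
contact_force: [1.2, 0.4, -2.0]
grip_width: 25.7
```

```bash
python3 - <<'E'
from geo import *
p=shot("wrist","w5");o=get_obs();print(o['time'],o['tool_pos'],o['contact_force'])
b=capture("scene");a=capture("top")
cv2.imwrite("pics/s5c.png",cv2.resize(b["pixels"][60:210,120:270,::-1],None,fx=4,fy=4,interpolation=cv2.INTER_CUBIC))
print(units(o,tcp(th0,-2.5,0,4.5,0)))
tip=o['tool_pos']-[0,0,80.6];print(tip,[proj(c,[tip,hole(th0)]).round(1).tolist() for c in (p,b)])
E
```

```text
11.05 [443.50384928 307.48347156 203.52383364] [ 0.51828475 -0.24362075 -2.8160563 ]
[ 0.89299072  0.04929732 -0.00703797]
[443.50384928 307.48347156 122.92383364] [[[278.8, 217.5], [278.6, 208.1]], [[197.3, 167.5], [197.9, 174.5]]]
```

View pics/w5.png

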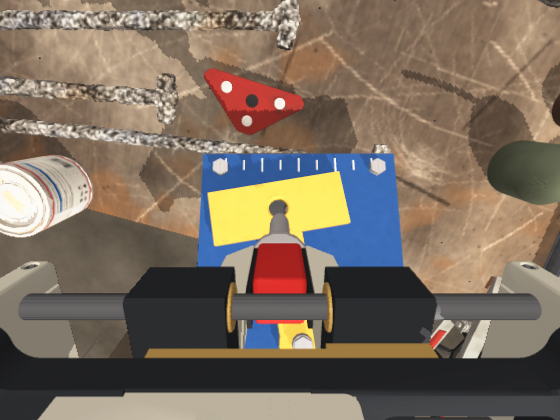

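View pics/s5c.png

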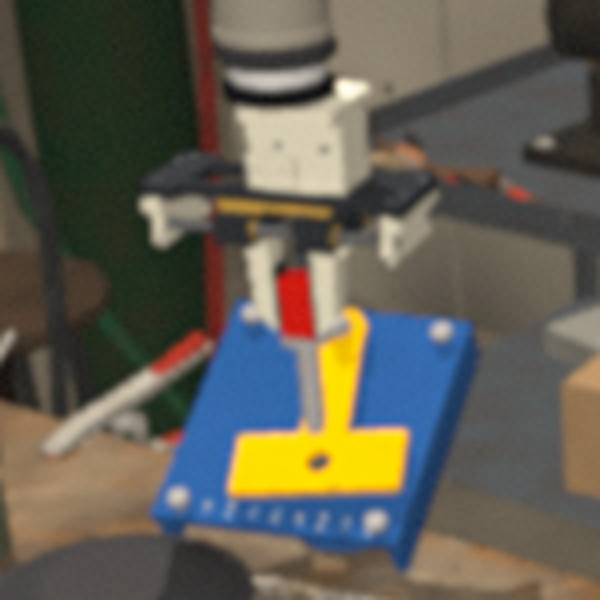

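Call:
{"fn": "send_rows", "kwargs": {
  "series": "-1 0.4 0.05 0 0; -1 0.75 0.05 0 0; -1 0.87 0.05 0 0; -1 0.87 0.05 0 0"
}}

```text
time: 11.65
tool_pos: [440.2, 306.0, 174.6]
tcp_rot: [1.718, 1.568, -2.659]
contact_force: [-1.5, -2.2, -4.6]
grip_width: 25.9
```

```bash
python3 - <<'E'
from geo import *
p=shot("wrist","w6");o=get_obs();print(o['time'],o['tool_pos'],o['contact_force'],TR(o).round(3).tolist())
print(units(o,tcp(th0,-2.5,0,4.5,0)))
base=tcp(th0,-2.5,0,4.5,0);T=TR(o)
for i in range(1,11):
    f=i/10; print(i,(T.T@(tcp(th0,-2.5-1*f,0,4.5+3.5*f,32*f)-base)/30).round(3))
E
```

```text
11.7 [440.28728404 306.04787066 174.84088664] [-2.57459853 -1.40789067 -4.16004173] [[-0.002, -0.944, -0.329], [-0.001, -0.329, 0.944], [-1.0, 0.002, -0.0]]
[-0.06311055 -0.07071704  0.00328035]
1 [0.017 0.182 0.   ]
2 [0.045 0.363 0.001]
3 [0.083 0.544 0.001]
4 [0.131 0.722 0.002]
5 [0.189 0.898 0.002]
6 [0.258 1.071 0.003]
7 [0.335 1.241 0.003]
8 [0.423 1.407 0.004]
9 [0.52  1.568 0.004]
10 [0.625 1.725 0.005]
```

View pics/w6.png

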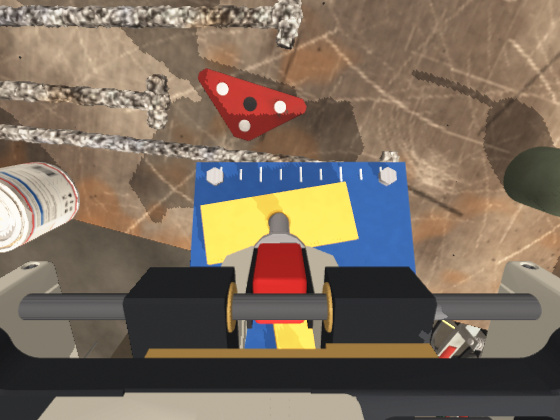

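Call:
{"fn": "send_rows", "kwargs": {
  "series": "-1 0.02 0.18 0 0; -1 0.05 0.36 0 0; -1 0.08 0.54 0 0; -1 0.13 0.72 0 0; -1 0.19 0.9 0 0; -1 0.19 0.9 0 0"
}}

```text
time: 12.45
tool_pos: [416.4, 298.1, 171.2]
tcp_rot: [-1.41, 1.566, 0.497]
contact_force: [3.7, 0.5, 4.8]
grip_width: 25.6
```

```bash
cat > look.py <<'E'
from geo import *
import sys
t=sys.argv[1]
o=get_obs();p=shot("wrist","w"+t);b=capture("scene")
cv2.imwrite(f"pics/s{t}.png",cv2.resize(b["pixels"][90:200,140:250,::-1],None,fx=5,fy=5,interpolation=cv2.INTER_CUBIC))
print(o['time'],o['tool_pos'].round(1),"F plate axes",(M.T@(o['contact_force']-[0,0,-2.8])).round(1),o['grip_width'])
E
python3 look.py 7
```

```text
12.45 [416.4 298.1 171.2] F plate axes [ 7.  -0.7  4.8] 25.643487517520263
```

View pics/w7.png

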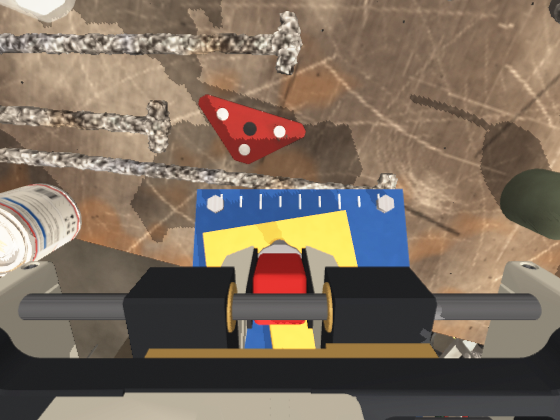

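View pics/s7.png

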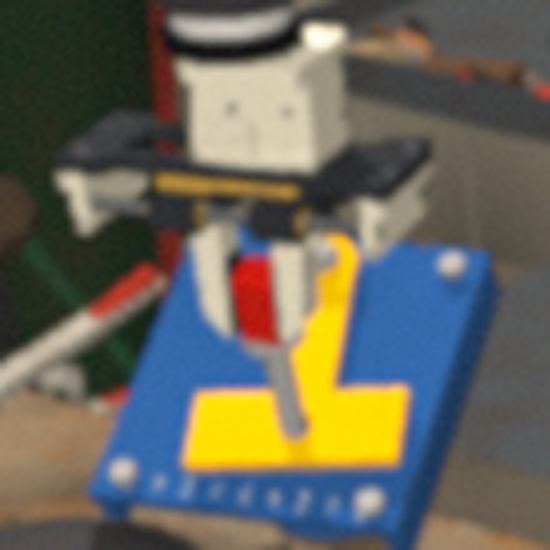

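```bash
python3 - <<'E'
from geo import *
o=get_obs()
g=o['tool_pos']+[0,0,G]
for d,x in ((5,-3),(6,-3),(8,-3),(10,-3)):
    tip=hole(th0)+x*ex-d*n; v=Rz.T@(g-tip); print(d,np.linalg.norm(v),np.degrees(np.arctan2(-v[0],v[2])),v)
T=TR(o)
for x,d,phi in ((-3,7,19),(-3,7,23),(-3,7.5,27),(-3,8,30),(-3,8,32)):print(phi,units(o,tcp(th0,x,0,d,phi)).round(3))
E
```

```text
5 98.03874355475679 15.988934297914875 [-27.00490566   0.15294483  94.24599151]
6 99.00928738841067 16.129041060382292 [-27.50490566   0.15294483  95.11201692]
8 100.9520999875285 16.40116869239549 [-28.50490566   0.15294483  96.84406772]
10 102.89710391756903 16.66301428381625 [-29.50490566   0.15294483  98.57611853]
19 [ 0.066  0.145 -0.005]
23 [ 0.148  0.362 -0.004]
27 [ 0.259  0.563 -0.004]
30 [ 0.356  0.708 -0.003]
32 [ 0.415  0.807 -0.003]
```

Call:
{"fn": "send_rows", "kwargs": {
  "series": "-1 0.06 0.15 0 0; -1 0.15 0.36 0 0; -1 0.26 0.56 0 0; -1 0.35 0.71 0 0; -1 0.41 0.81 0 0; -1 0.41 0.81 0 0"
}}

```text
time: 13.3
tool_pos: [391.6, 289.3, 157.0]
tcp_rot: [1.616, 1.569, -2.76]
contact_force: [1.4, 0.5, 3.4]
grip_width: 25.7
```

```bash
python3 look.py 8; python3 - <<'E'
from geo import *
o=get_obs()
g=o['tool_pos']+[0,0,G]
for d,x in ((5,-3),(6,-3),(8,-3),(10,-3),(8,0)):
    tip=hole(th0)+x*ex-d*n; v=Rz.T@(g-tip); print(d,np.linalg.norm(v),np.degrees(np.arctan2(-v[0],v[2])),v)
E
```

```text
13.3 [391.6 289.3 157. ] F plate axes [ 4.3 -0.   4.6] 25.685105303870216
5 96.3957963982638 33.50745051053614 [-5.32148481e+01 -5.73270958e-02  8.03761545e+01]
6 97.39394228973502 33.47145996533026 [-5.37148481e+01 -5.73270958e-02  8.12421799e+01]
8 99.39034589786696 33.401647594109015 [-5.47148481e+01 -5.73270958e-02  8.29742308e+01]
10 101.38689126637152 33.334584665676665 [-5.57148481e+01 -5.73270958e-02  8.47062816e+01]
8 99.61337689232884 35.12441199449772 [-5.73129243e+01 -5.73270958e-02  8.14742308e+01]
```

View pics/w8.png

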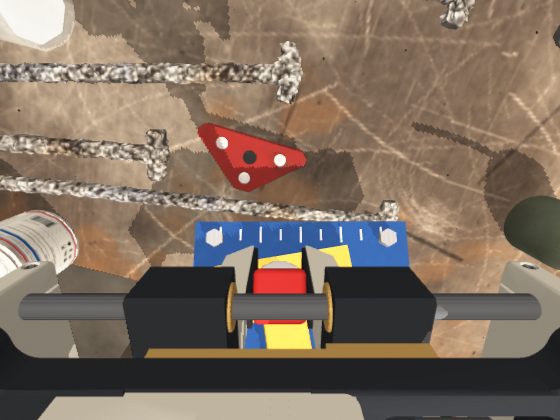

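View pics/s8.png

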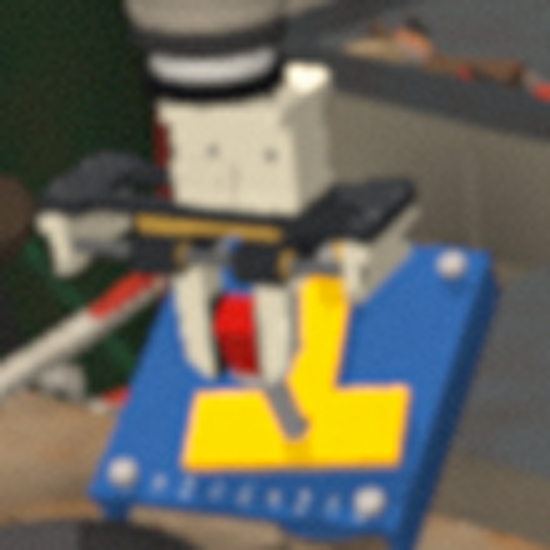

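Call:
{"fn": "send_rows", "kwargs": {
  "series": "-1 -0.05 -0.09 0 0; -1 0.02 -0.13 0 0; -1 0.09 -0.17 0 0; -1 0.15 -0.2 0 0; -1 0.15 -0.2 0 0"
}}

```text
time: 14.02
tool_pos: [397.6, 291.3, 152.4]
tcp_rot: [1.638, 1.569, -2.739]
contact_force: [-1.0, -0.5, -5.0]
grip_width: 25.8
```

```bash
cat > st.py <<'E'
from geo import *
o=get_obs()
g=o['tool_pos']+[0,0,G]
F=o['contact_force']-[0,0,-2.8]
# grasp in plate frame: relative to pivot; if pin along n:
v=M.T@(g-PIV); print(round(o['time'],2),"grasp plate xyz rel piv",v.round(1),"r",np.hypot(v[0],v[1]).round(1),"th",np.arctan2(-v[1],-v[0]).round(3),"tip depth if normal",(L-v[2]).round(1),"Fplate",(M.T@F).round(1),"mom",(M.T@o['moment']).round(2),"grip",o['grip_width'].round(1))
E
python3 st.py
```

```text
Traceback (most recent call last):
  File "st.py", line 6, in <module>
    v=M.T@(g-PIV); print(round(o['time'],2),"grasp plate xyz rel piv",v.round(1),"r",np.hypot(v[0],v[1]).round(1),"th",np.arctan2(-v[1],-v[0]).round(3),"tip depth if normal",(L-v[2]).round(1),"Fplate",(M.T@F).round(1),"mom",(M.T@o['moment']).round(2),"grip",o['grip_width'].round(1))
                                                                                                                                                                                                                                                                  ^^^^^^^^^^^^^^^^^^^^^
AttributeError: 'float' object has no attribute 'round'
```

```bash
sed -i "s/o\['grip_width'\].round(1)/round(o['grip_width'],1)/" st.py; python3 st.py; python3 look.py 9; python3 - <<'E'
from h import *
p=capture("wrist")
cv2.imwrite("pics/w9c.png",cv2.resize(p["pixels"][220:360,200:360,::-1],None,fx=4,fy=4,interpolation=cv2.INTER_CUBIC))
E
```

```text
14.03 grasp plate xyz rel piv [-124.2  -20.3   84.1] r 125.8 th 0.162 tip depth if normal 15.3 Fplate [-2.  -0.1 -1.4] mom [0.02 0.37 0.01] grip 25.8
14.025 [397.6 291.3 152.4] F plate axes [-2.  -0.1 -1.4] 25.78810068328906
```

View pics/s9.png

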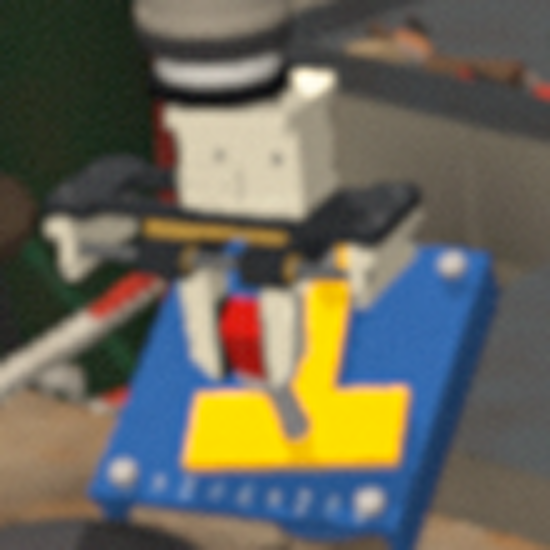

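View pics/w9c.png

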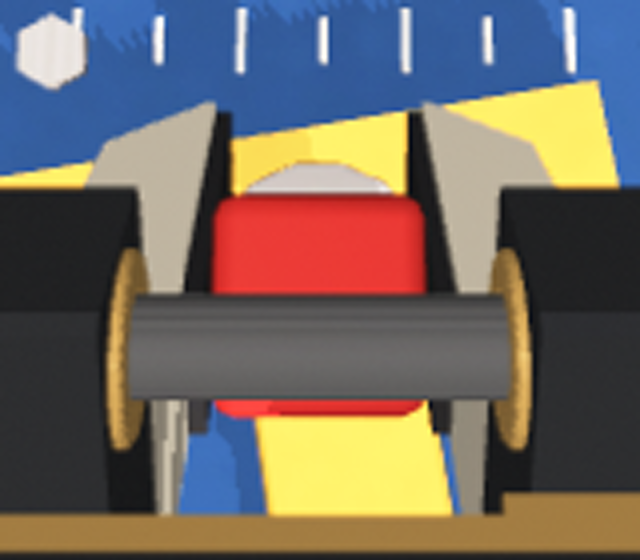

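Call:
{"fn": "send_rows", "kwargs": {
  "series": "-1 -0.04 -0.07 0 0; -1 -0.08 -0.14 0 0; -1 -0.12 -0.2 0 0; -1 -0.12 -0.2 0 0"
}}

```text
time: 14.68
tool_pos: [403.9, 293.5, 156.7]
tcp_rot: [0.723, 1.571, 2.63]
contact_force: [-4.1, -1.6, -4.8]
grip_width: 26.1
```

```bash
python3 st.py
```

```text
14.68 grasp plate xyz rel piv [-116.3  -20.2   84.5] r 118.0 th 0.172 tip depth if normal 14.9 Fplate [-4.8 -0.2  0.5] mom [-0.03  1.19 -0.02] grip 26.1
```

Call:
{"fn": "send_rows", "kwargs": {
  "series": "-1 0.08 0 0 0; -1 0.12 -0.03 0 0; -1 0.16 -0.05 0 0; -1 0.16 -0.05 0 0"
}}

```text
time: 15.18
tool_pos: [404.6, 293.9, 154.6]
tcp_rot: [-1.373, 1.57, 0.534]
contact_force: [-15.1, -6.0, 20.6]
grip_width: 26.0
```

```bash
python3 st.py
```

```text
15.18 grasp plate xyz rel piv [-116.7  -20.1   82.3] r 118.4 th 0.171 tip depth if normal 17.1 Fplate [-2.4 -0.7 28.3] mom [-0.26  2.8   0.11] grip 26.0
```

Call:
{"fn": "send_rows", "kwargs": {
  "series": "-1 -0.05 0.03 0 0; -1 -0.045 0.035 0.07 0; -1 -0.04 0.045 0.14 0; -1 -0.035 0.055 0.21 0; -1 -0.03 0.06 0.27 0; -1 -0.03 0.06 0.27 0"
}}

```text
time: 15.92
tool_pos: [401.8, 299.4, 154.2]
tcp_rot: [-2.684, 1.567, -0.778]
contact_force: [-5.1, -10.0, 9.8]
grip_width: 25.7
```

```bash
python3 st.py
```

```text
15.93 grasp plate xyz rel piv [-117.6  -13.9   82.4] r 118.4 th 0.118 tip depth if normal 17.0 Fplate [-0.7 -7.8 15. ] mom [-1.99  1.59  0.66] grip 25.7
```

Call:
{"fn": "send_rows", "kwargs": {
  "series": "-1 -0.01 0.01 0.07 0; -1 -0.01 0.015 0.13 0; -1 -0.01 0.015 0.13 0"
}}

```text
time: 16.3
tool_pos: [399.7, 304.5, 153.4]
tcp_rot: [-1.71, 1.569, 0.196]
contact_force: [-3.3, -2.9, -3.0]
grip_width: 25.6
```

```bash
python3 st.py
```

```text
16.3 grasp plate xyz rel piv [-118.2   -8.4   81.8] r 118.5 th 0.071 tip depth if normal 17.6 Fplate [-3.7 -1.7  1.8] mom [-0.33  0.88  0.15] grip 25.6
```

Call:
{"fn": "send_rows", "kwargs": {
  "series": "-1 0 0.005 0.07 0; -1 0 0.01 0.13 0; -1 0 0.01 0.13 0"
}}

```text
time: 16.68
tool_pos: [398.1, 308.6, 153.1]
tcp_rot: [-1.282, 1.569, 0.625]
contact_force: [-0.9, -1.6, -3.6]
grip_width: 25.9
```

```bash
python3 st.py
```

```text
16.68 grasp plate xyz rel piv [-118.6   -4.    81.7] r 118.6 th 0.034 tip depth if normal 17.7 Fplate [-1.5 -1.3  0. ] mom [-0.12  0.3   0.03] grip 25.9
```

Call:
{"fn": "send_rows", "kwargs": {
  "series": "-1 0.04 -0.025 0 0; -1 0.09 -0.05 0 0; -1 0.09 -0.05 0 0"
}}

```text
time: 17.05
tool_pos: [399.3, 308.9, 150.2]
tcp_rot: [-1.042, 1.57, 0.864]
contact_force: [-1.3, -0.4, -3.8]
grip_width: 25.8
```

```bash
python3 st.py;python3 look.py 10
```

```text
17.05 grasp plate xyz rel piv [-118.9   -4.2   78.6] r 119.0 th 0.035 tip depth if normal 20.8 Fplate [-1.6  0.1 -0.2] mom [0.12 0.17 0.  ] grip 25.8
17.05 [399.3 308.9 150.2] F plate axes [-1.6  0.1 -0.2] 25.769965963473734
```

View pics/s10.png

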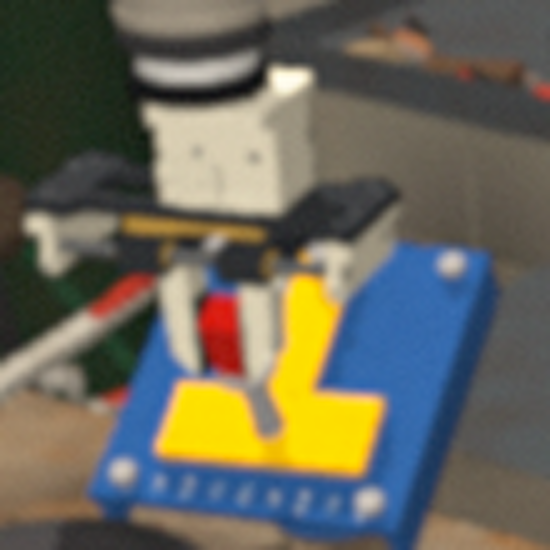

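View pics/w10.png

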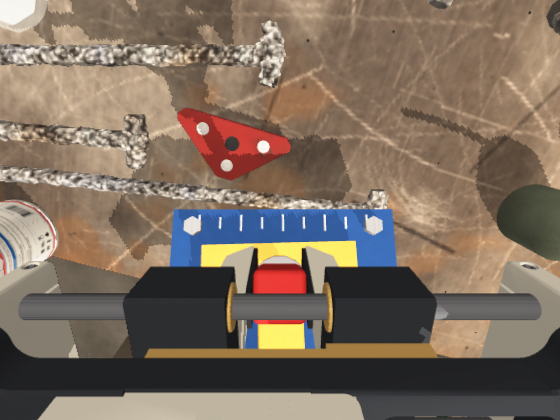

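Call:
{"fn": "send_rows", "kwargs": {
  "series": "-1 0.07 -0.04 0 0; -1 0.14 -0.08 0 0; -1 0.22 -0.125 0 0; -1 0.29 -0.167 0 0; -1 0.29 -0.167 0 0"
}}

```text
time: 17.77
tool_pos: [403.7, 309.8, 141.4]
tcp_rot: [2.275, 1.57, -2.102]
contact_force: [-1.8, -4.9, 0.2]
grip_width: 26.0
```

```bash
python3 st.py
```

```text
17.77 grasp plate xyz rel piv [-119.5   -4.8   68.7] r 119.6 th 0.04 tip depth if normal 30.7 Fplate [-1.3 -4.   4.3] mom [-0.76  0.6   0.26] grip 26.0
```

Call:
{"fn": "send_rows", "kwargs": {
  "series": "-1 0.1 -0.06 -0.02 0; -1 0.2 -0.115 -0.02 0; -1 0.3 -0.175 -0.02 0; -1 0.4 -0.23 -0.02 0; -1 0.5 -0.29 -0.02 0; -1 0.5 -0.29 -0.02 0"
}}

```text
time: 18.52
tool_pos: [410.7, 311.8, 126.2]
tcp_rot: [1.733, 1.567, -2.643]
contact_force: [-7.0, -5.3, 2.8]
grip_width: 25.8
```

```bash
python3 st.py
```

```text
18.52 grasp plate xyz rel piv [-120.8   -5.1   52. ] r 120.9 th 0.043 tip depth if normal 47.4 Fplate [-4.4 -2.7  9. ] mom [-0.58  1.37  0.25] grip 25.8
```

Call:
{"fn": "send_rows", "kwargs": {
  "series": "-1 0.1 -0.04 -0.02 0; -1 0.2 -0.1 -0.02 0; -1 0.3 -0.16 -0.02 0; -1 0.4 -0.215 -0.02 0; -1 0.5 -0.27 -0.02 0; -1 0.5 -0.27 -0.02 0"
}}

```text
time: 19.27
tool_pos: [417.5, 313.9, 110.7]
tcp_rot: [1.612, 1.565, -2.765]
contact_force: [-9.0, -3.9, 0.9]
grip_width: 25.4
```

```bash
python3 st.py
```

```text
19.27 grasp plate xyz rel piv [-122.4   -5.4   35. ] r 122.5 th 0.044 tip depth if normal 64.4 Fplate [-6.7 -0.7  8.1] mom [-0.2   1.65  0.04] grip 25.4
```

Call:
{"fn": "send_rows", "kwargs": {
  "series": "-1 0.06 0 0 0; -1 0.1 -0.02 0 0; -1 0.14 -0.04 0 0; -1 0.18 -0.06 0 0; -1 0.18 -0.06 0 0"
}}

```text
time: 19.9
tool_pos: [418.6, 314.4, 107.8]
tcp_rot: [1.607, 1.565, -2.769]
contact_force: [-18.8, -8.8, 22.6]
grip_width: 25.9
```

```bash
python3 st.py; python3 look.py 11
```

```text
19.9 grasp plate xyz rel piv [-122.8   -5.3   31.8] r 122.9 th 0.043 tip depth if normal 67.6 Fplate [-5.2 -2.2 32.3] mom [-0.45  2.9   0.17] grip 25.9
19.9 [418.6 314.4 107.8] F plate axes [-5.2 -2.2 32.3] 25.867520411691302
```

View pics/s11.png

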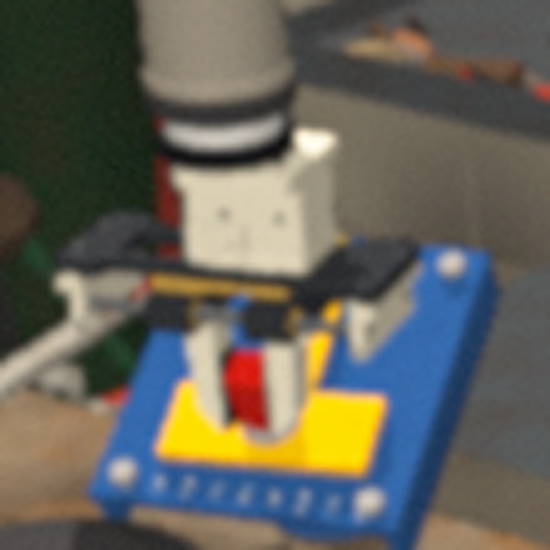

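View pics/w11.png

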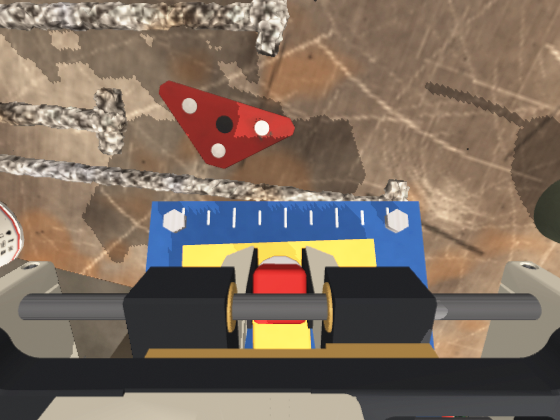

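Call:
{"fn": "send_rows", "kwargs": {
  "series": "-1 -0.02 -0.04 0 0; -1 -0.05 -0.09 0 0; -1 -0.07 -0.13 0 0; -1 -0.07 -0.13 0 0"
}}

```text
time: 20.5
tool_pos: [418.8, 314.4, 108.1]
tcp_rot: [1.631, 1.556, -2.745]
contact_force: [-25.7, -11.7, 18.4]
grip_width: 25.8
```

```bash
python3 st.py
```

```text
20.5 grasp plate xyz rel piv [-122.5   -5.3   32. ] r 122.6 th 0.044 tip depth if normal 67.4 Fplate [-13.8  -2.6  32.5] mom [-0.33  4.13  0.08] grip 25.8
```

Call:
{"fn": "send_rows", "kwargs": {
  "series": "-1 -0.03 0.1 0 0; -1 -0.03 0.1 0 0; 0 -0.03 0.1 0 0; 0.5 -0.03 0.1 0 0; 1 -0.03 0.1 0 0; 1 -0.03 0.1 0 0; 1 -0.03 0.1 0 0; 1 -0.03 0.1 0 0"
}}

```text
time: 21.5
tool_pos: [422.6, 315.7, 109.2]
tcp_rot: [-0.951, 1.571, 0.955]
contact_force: [0.3, 0.4, 0.5]
grip_width: 81.3
```

```bash
python3 st.py; python3 look.py 12;  python3 - <<'E'
from h import *
p=capture("wrist")
cv2.imwrite("pics/w12c.png",cv2.resize(p["pixels"][190:360,180:380,::-1],None,fx=3.5,fy=3.5,interpolation=cv2.INTER_CUBIC))
E
```

```text
21.5 grasp plate xyz rel piv [-118.4   -5.4   30.9] r 118.5 th 0.046 tip depth if normal 68.5 Fplate [2.  0.3 2.7] mom [ 0.04 -0.01 -0.04] grip 81.3
21.5 [422.6 315.7 109.2] F plate axes [2.  0.3 2.7] 81.31270876004336
```

View pics/s12.png

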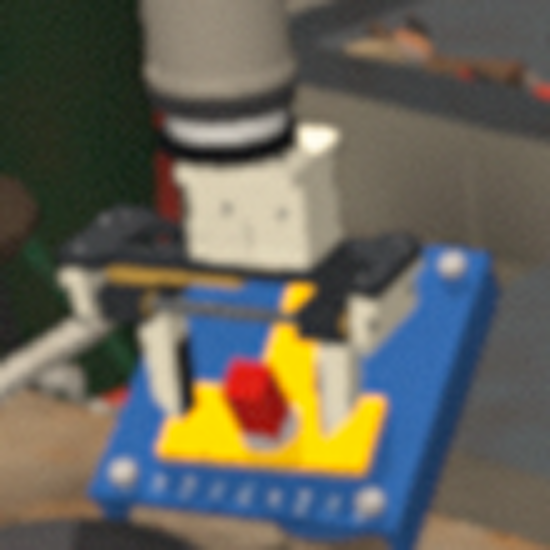

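View pics/w12c.png

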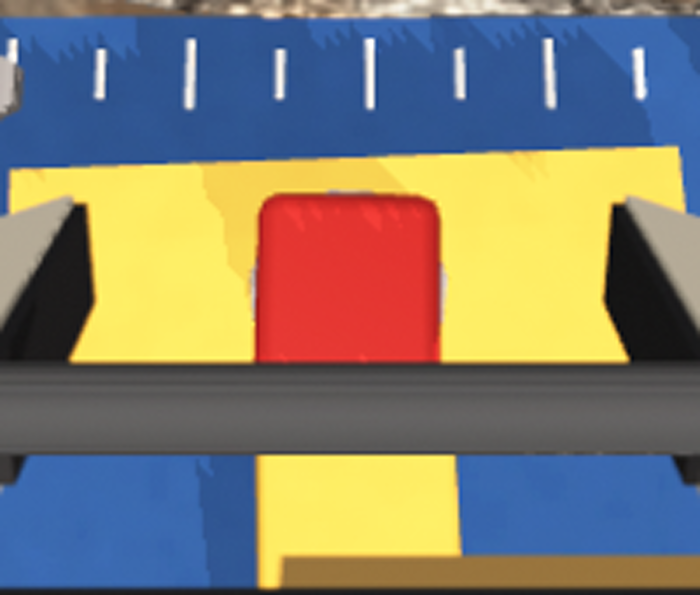

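Call:
{"fn": "send_rows", "kwargs": {
  "series": "1 -0.7 0 0 0; 1 -1.8 0 0 0; 1 -3.5 -0.2 0 0; 1 -4.5 -0.4 0 0; 1 -5 -0.6 0 0; 1 -5 -0.6 0 0; 1 -5 -0.6 0 0"
}}

```text
time: 22.52
tool_pos: [439.0, 321.3, 258.2]
tcp_rot: [1.684, 1.569, -2.693]
contact_force: [0.1, 0.0, 0.3]
grip_width: 92.0
```

```bash
python3 st.py; python3 look.py 13;  python3 - <<'E'
from geo import *
p=capture("wrist");a=capture("top");b=capture("scene")
cv2.imwrite("pics/w13c.png",cv2.resize(p["pixels"][90:260,180:380,::-1],None,fx=3.5,fy=3.5,interpolation=cv2.INTER_CUBIC))
for c in (p,a,b):
  for t in ("stack_pin","foot_hole"):
    for r in place_of(c,t)[:1]:
        v=M.T@(np.array(r["point"])-PIV);print(t,np.round(r["point"],1),"plate",v.round(1),round(r["score"],2))
E
```

```text
22.52 grasp plate xyz rel piv [-29.   -5.5 151.3] r 29.5 th 0.187 tip depth if normal -51.9 Fplate [ 1.6 -0.   2.6] mom [ 0.05  0.02 -0.01] grip 92.0
22.525 [439.  321.3 258.2] F plate axes [ 1.6 -0.   2.6] 92.04886364174673
stack_pin [466.9 328.2  39. ] plate [-123.1   -8.   -69.1] 0.78
foot_hole [433.  317.2 101.3] plate [-122.9   -7.4    2.7] 0.59
stack_pin [464.3 331.2  39.9] plate [-124.    -4.4  -67.6] 0.65
foot_hole [433.3 317.6 103.2] plate [-121.5   -7.1    4.1] 0.92
stack_pin [468.  331.3  37. ] plate [-122.4   -5.5  -71.9] 0.62
foot_hole [434.  318.4 100.7] plate [-122.    -6.6    1.5] 0.7
```

View pics/w13c.png

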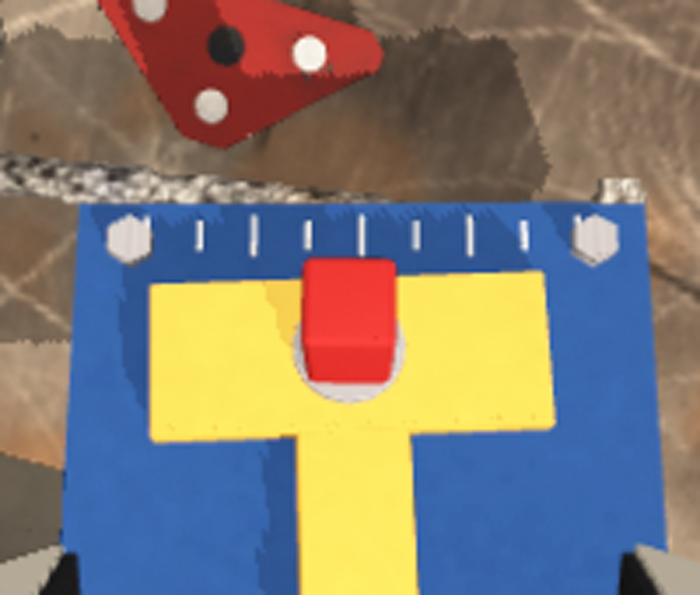

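View pics/s13.png

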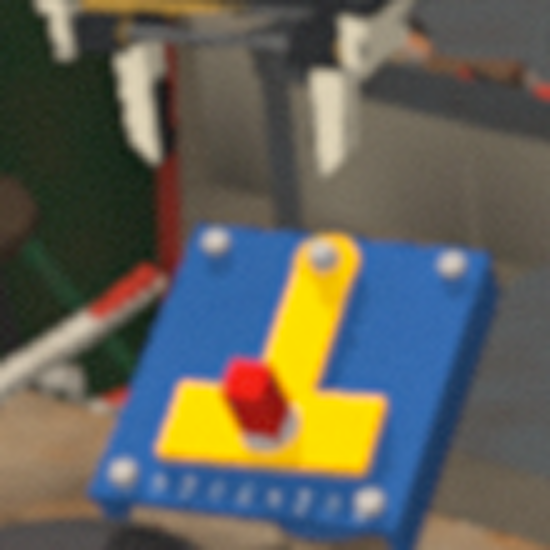

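```bash
python3 - <<'E'
from geo import *
from scipy.optimize import least_squares
p=capture("wrist");th=.045
def hd(q,h,s=13):
    x,y,z,tx,ty,yw=q
    R=M@Ro.from_euler('xyz',[tx,ty,yw]).as_matrix()
    tip=PIV+M@np.array([x,y,z])
    return np.array([tip+R@np.array([a*s,b*s,h]) for a,b in [(-1,-1),(-1,1),(1,1),(1,-1)]])
im=cv2.resize(p["pixels"][90:260,180:380,::-1],None,fx=3.5,fy=3.5,interpolation=cv2.INTER_CUBIC)
def dr(q,col):
    R=M@Ro.from_euler('xyz',q[3:]).as_matrix();tip=PIV+M@np.array(q[:3])
    an=np.linspace(0,2*np.pi,60)
    for P in (hd(q,119),np.array([tip+R@np.array([18*np.cos(t),18*np.sin(t),70]) for t in an])):
        uv=((proj(p,P)-[180,90]+.4)*3.5).astype(np.int32);cv2.polylines(im,[uv.reshape(-1,1,2)],True,col,1)
    # foot outline
Q0=[-121.5,-5.8,-70,0,0,0]
dr(Q0,(255,0,255)); dr([-121.5,-5.8,-66,0,0,0],(0,255,0)); 
dr([-121.5+0,-5.8,-70,0,.0,0][:3]+[0,-.07,0],(255,255,255))
cv2.imwrite("pics/w13o.png",im)
E
```

```text
(no output)
```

View pics/w13o.png

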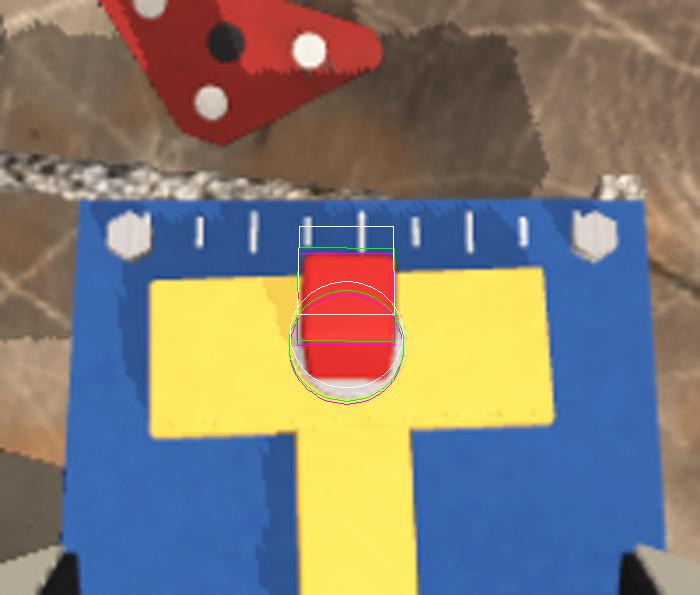

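```bash
python3 - <<'E'
from geo import *
b=capture("scene")
im=cv2.resize(b["pixels"][150:190,170:225,::-1],None,fx=12,fy=12,interpolation=cv2.INTER_CUBIC)
def dr(z,col):
    tip=PIV+M@np.array([-121,-5.8,z]);an=np.linspace(0,2*np.pi,60)
    for P in (np.array([tip+M@np.array([a*13,c*13,119]) for a,c in [(-1,-1),(-1,1),(1,1),(1,-1)]]),np.array([tip+M@np.array([18*np.cos(t),18*np.sin(t),75]) for t in an])):
        uv=((proj(b,P)-[170,150]+.46)*12).astype(np.int32);cv2.polylines(im,[uv.reshape(-1,1,2)],True,col,1)
dr(-70,(255,0,255));dr(-64,(0,255,0))
# foot outline
Mt_=Mt(.045);F=np.array([PIV+Mt_@np.array([-120+x,y,0]) for x,y in [(-25,-63),(-25,63),(25,63),(25,-63)]])
uv=((proj(b,F)-[170,150]+.46)*12).astype(np.int32);cv2.polylines(im,[uv.reshape(-1,1,2)],True,(255,0,0),1)
cv2.imwrite("pics/s13o.png",im)
E
```

```text
(no output)
```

View pics/s13o.png

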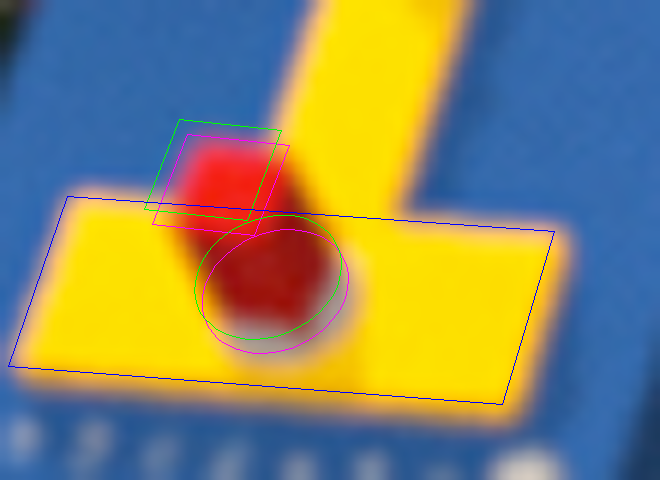

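```bash
python3 -c "
from plant import *
print(close_job())"
```

```text
the job is handed in; nothing more can be done
None
```

The pin is through the whole stack, let go, with its collar down on the yellow arm as far as the pictures show. I handed the job in at about 23 s of the 56 s; no verdict was reported.

- **What I did:** I drew the pin from its stand and set its nose in the arm's hole. I then tilted it 30° in the jaws against the rim of that hole, because the tool can only point down. I swung the arm while pressing lightly on the index plate. It dropped into the hidden hole near 0.04 rad, and I pushed it home until the force reached about 32 N along the plate normal.
- **Depth:** The network's positions from three cameras put the tip 72–73 mm below the arm's face, against the 66 mm needed. The overlay in the scene picture matches the 70 mm home position.
- **Angle and grip:** The head shows no visible tilt in the wrist picture. The gripper is open and clear, with no contact force left.
- **Bystanders:** The magnet, tin and tape measure were never approached. I did not measure them again at the end.

**What disagreed:**
- My own estimate from the arm's position read only 67.6 mm while pressing. I put the shortfall down to slip in the grip and a few degrees of lean.
- Pushing sideways about 4 mm to square the pin before letting go did not move it.
- In the scene picture the arm's outline sat 1–2 mm off my fitted model.

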